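# Carry a sample carousel by its folding handle and mount it on the drive spindle

## Task

Swing up the folded carrying handle of the sample carousel, lift the carousel by it and mount it on the spindle of the drive unit. Set it down gently and turn it until it drops over the drive cross and sits fully home, flat on the drive unit, then let go. Keep it close to level all the time so that the vials stay in, and do not disturb the other things on the bench.

Things in the scene. Friction and masses are not known exactly. Their poses are not given: they have to be found in the camera images.
- carousel: Sample carousel, loose on the bench: aluminium disc 110 mm across with eight amber vials fixed in it (tops 62 mm above its underside) and a 20 mm bore through its middle. Origin: centre of its underside; z up. Square foot 68 mm wide, 14 mm tall, divided by a cross-shaped groove (20 mm wide, 14 mm deep, open below) along its x and y axes. 0.48 to 0.78 kg with the handle.
- hub_top (a point): Centre of the open top of the carousel's hub tube (30 mm outside, bore 20 mm), 60 mm above the underside.
- handle (a joint): Carrying handle of the carousel: a steel wire bail swinging freely about the carousel's y axis, on pivots 48 mm above the underside and 62 mm either side of the middle. 0 = straight up, positive = leaning to the carousel's +x; stops at +-1.12 rad (folded down beside the disc, where it falls when let go).
- handle_grip (a point): Middle of the handle's black round grip sleeve (13 mm thick, 70 mm long, lying along the carousel's y axis), 88 mm from the pivot axis.
- drive: Drive unit of the sample changer, fixed on the bench: white round housing 160 mm across and 50 mm tall, with a low control panel on its -x side reaching 122 mm from the middle. Origin: centre of its underside; z up.
- drive_seat (a point): Centre of the drive unit's dark top face, 50 mm above the bench, on the spindle axis: the centre of the carousel's underside comes here when fully home. Round the spindle's foot lies a four-armed drive cross at right angles, arms 12 mm wide, 10 mm tall, reaching 33 mm from the axis, held by the motor at an unknown turn that is not the housing's.
- spindle_tip (a point): Top of the fixed upright steel spindle, 48 mm above the seat; spindle 16 mm thick, its top 12 mm tapered to 6 mm. A carousel whose grooves are out of line with the drive cross sits 10 mm too high on its arms; turned to within about 5 degrees of it, it drops over the cross.
- beaker: Empty glass beaker, 66 mm across, 88 mm tall; a bystander, loose. Origin: centre of its underside.
- dish: Covered glass petri dish, 94 mm across, 18 mm tall; a bystander, loose. Origin: centre of its underside.
- spatula: Lab spatula lying flat, 170 mm long, along its x axis; a bystander, loose.
- reagent: White plastic reagent bottle, 80 mm across, 165 mm tall; a bystander, loose. Origin: centre of its underside.
- mortar: White porcelain mortar bowl, 104 mm across, 55 mm tall; a bystander, loose. Origin: centre of its underside.
- washbottle: White plastic wash bottle, 64 mm across, 160 mm tall; a bystander, loose. Origin: centre of its underside.
- jar: Amber glass jar, 68 mm across, 80 mm tall; a bystander, loose. Origin: centre of its underside.
Mind the look-alikes: they are no part of the job. What is shaped like the drive but blue is not meant.

How it is judged:
On the way:
1. the carousel hangs clear of the bench (underside more than 30 mm up) from its upright handle (within 0.5 rad of straight up) (height (world z) of carousel above 0.03 m and value of joint handle between -0.5 and 0.5 rad), for 0.2 s.
At the end, for the whole second after the job is handed in: The carousel is on the spindle and fully home: the centre of its underside within 6 mm sideways and 4 mm in height of the seat, upright within 0.06 rad, at rest. The handle may lie either way (horizontal distance between carousel and drive_seat below 0.006 m and z of carousel in the frame of drive_seat between -0.004 and 0.004 m and angle between carousel's own z axis and vertical below 0.06 rad and linear speed of carousel below 0.02 m/s); the robot touches nothing.
It fails at once if the carousel is tipped more than 0.4 rad (angle between carousel's own z axis and vertical above 0.4 rad).
It fails at once if the carousel is banged onto or pressed against the drive unit with more than 80 N (contact force between carousel and drive above 80 N).
It fails at once if the carousel is dropped onto the spindle or drive unit (faster than 0.7 m/s, a fall of 25 mm, while over it) (horizontal distance between carousel and drive_seat below 0.03 m and z of carousel in the frame of drive_seat below 0.06 m and linear speed of carousel above 0.7 m/s).
It fails at once if a bystander is moved more than 40 mm (distance of any of beaker, dish, spatula, reagent, mortar, washbottle, jar from where it was at the start of the episode above 0.04 m).
It also fails if it takes over 64 s, if anything falls off the work surface, if the arm or the gripper's body presses on something with over 40 N, if the wrist force passes 120 N, or if a joint passes its speed limit or range.

## Robot

A 6-joint arm with a two-finger parallel gripper is mounted at the origin on the work surface. World frame = base frame: x ahead of the robot, y to its left, z up, the work surface at z = 0. Lengths are in m, angles in rad, forces in N, time in s.
With the tool pointing down it reaches from about 0.3 to 0.775 m from the base axis. Payload 14.6 kg.
Tool frame: the origin (TCP) lies midway between the tips of the shut fingers; the grasp point (between the pads) lies 19 mm behind it; z points along the fingers, y is the line along which they close (so a half turn about z gives the same grasp; the last joint's range is limited). The gripper opens to 94 mm and grips with 3 to 60 N. Pads are 16 mm wide; open, the fingers measure 119 mm over their backs; the gripper's body (75 mm by 177 mm) begins 78 mm behind the grasp point.
Start: joints at [1.126, 0.3, 1.521, -0, 1.321, -0.067], TCP at [0.203, 0.511, 0.205] pointing down, gripper open.
Joint ranges: [-3.03, 3.03], [-0.79, 2.21], [0.23, 2.52], [-1.04, 4.18], [0, 3.07], [-2.55, 2.55]. Speed limits (rad/s): [2.22, 2.22, 2.57, 3.14, 3.14, 3.14].

## Interface

Orientations are given as [roll, pitch, yaw] about the fixed x, y, z axes, in that order (R = Rz(yaw) Ry(pitch) Rx(roll)).
In Python, from station import telemetry, optics, ctrl gives the robot as it stands.
- The arm moves only by the tool carry_out, never from a script. Its argument "plan" is a list that holds one entry, the list of rows, each a list of 7 numbers: the shift along the tool's x, y, z in mm, then the turn, a rotation vector about the tool's x, y, z in rad, then the finger opening in mm, from 0 to 94. A call has 1 to 20 rows; each row shifts and turns the commanded pose from where the row before left it, along the tool's axes as they then stand; what a row does not reach is not made up. A row lasts 1/12 s, in which the tool goes at most 41.7 mm and 7.16 degrees, less where a joint would pass 70% of its speed; a pose out of reach is approached as far as the arm can. A call with a gripper value outside its range is refused whole. The fingers move at their own pace and stop on an object; "squeeze" is the grip in N (left out, the last holds). Time passes only in rows, so rows that do not move let the fingers close. It gives the time, the measured TCP pose, the force, the opening and the grip force at its end, in the units of the state.
- telemetry.get_obs(): the state, without advancing time (a new reading comes with each control period).
- optics.camera(name): name is "scene" or "top" or "wrist"; returns a dict with "pixels" (400x640x3 uint8, red, green, blue), "intrinsics" (3x3 intrinsics, pixels), "origin" and "rotation" of the camera in the world. Camera axes: x right, y down, z forward; pixel columns grow to the right and rows downward; lengths in m; the calibration is good to about 2 mm. A picture is of the moment at which its call begins. There is no depth.
- ctrl.hand_in(): hands the job in; it is judged then, once.
The state is a dict: "time_s": time; "qpos": joint angles; "joint_vel": joint speeds; "tau": joint torques, N m; "ee_pos": TCP position; "eef_rot": TCP orientation; "force": force on the tool from outside, world axes, zero at the start; "moment": the same for the moment, N m; "grip_width": finger opening in m; "grip_force": force on a finger pad.
Only numpy, scipy, OpenCV 4.12 (cv2) and the standard library are available. Lean on these libraries where they do the work, as an engineer would, in place of code of your own. Each camera call takes 0.05 s, during which the arm holds its last target. There are 200 camera calls.

## Working session

There is one attempt and no reset: what is moved stays moved. The work goes in short steps, Python scripts to look and compute and a tool call to move; the robot and the scene stay as the last step left them, time stands still between calls to the robot, and variables do not carry over. Pictures are saved under pics/ and viewed, at most 10 in all, crops included, and the job is handed in when it is done.

Besides the shell and the picture viewer there is one more tool, called after ">>>" by a JSON object that holds its "fn" and its "kwargs", one argument or row to a line. carry_out: Moves the arm, as the interface text tells. Its arguments: {"type":"object","properties":{"plan":{"type":"array","items":{"type":"array","items":{"type":"array","items":{"type":"number"}}}},"squeeze":{"type":"number"}},"required":["plan"]}

```bash
mkdir -p pics; cat > h.py <<'E'
import numpy as np, cv2
from station import telemetry, optics, ctrl
def snap(name,fn,crop=None,scale=1):
    c=optics.camera(name); im=c["pixels"][:,:,::-1]
    np.savez('pics/'+fn+'.npz',**{k:np.array(v) for k,v in c.items()})
    if crop: x0,y0,x1,y1=crop; im=im[y0:y1,x0:x1]
    im=cv2.resize(im,None,fx=scale,fy=scale,interpolation=cv2.INTER_CUBIC) if scale!=1 else im
    cv2.imwrite('pics/'+fn+'.png',im); return c
def crop(fn,new,x0,y0,x1,y1,s):
    im=np.load('pics/'+fn+'.npz')["pixels"][y0:y1,x0:x1,::-1]
    cv2.imwrite('pics/'+new+'.png',cv2.resize(im,None,fx=s,fy=s,interpolation=cv2.INTER_CUBIC))
def onz(fn,u,v,z):
    c=np.load('pics/'+fn+'.npz'); d=c["rotation"]@np.linalg.solve(c["intrinsics"],[u,v,1.]); o=c["origin"]
    return o+d*(z-o[2])/d[2]
def proj(fn,p):
    c=np.load('pics/'+fn+'.npz'); q=c["intrinsics"]@(c["rotation"].T@(np.array(p)-c["origin"])); return q[:2]/q[2]
E
python3 - <<'E'
from h import *
for n in("top","scene"):
    c=snap(n,n+"0"); print(n,c["origin"],c["rotation"].round(3).tolist(),c["intrinsics"].tolist())
print(telemetry.get_obs())
E
```

```text
top [ 0.32685112 -0.02955429  1.6203921 ] [-3.012, 0.001, -1.55] [[421.46496159188933, 0.0, 313.11209013876567], [0.0, 421.46496159188933, 208.27771973375326], [0.0, 0.0, 1.0]]
scene [ 1.4939033  -0.21583099  0.7555442 ] [-2.156, -0.02, 1.385] [[398.63599716109815, 0.0, 322.8097456684854], [0.0, 398.63599716109815, 195.5661300773682], [0.0, 0.0, 1.0]]
{'time_s': 0.1, 'qpos': array([ 1.12639335e+00,  3.00391553e-01,  1.52148593e+00, -4.62993824e-05,
        1.32073850e+00, -6.65860451e-02]), 'joint_vel': array([ 0.00106916, -0.00215622, -0.00014199, -0.00052796,  0.00082713,
       -0.00010933]), 'tau': array([ 3.09283256e-03, -5.32644582e+01, -3.53288662e+01,  7.09571620e-02,
        2.33519368e-02, -6.43673411e-05]), 'ee_pos': array([0.20279722, 0.51099605, 0.20497023]), 'eef_rot': array([-3.14056861e+00, -2.33409290e-05,  2.76378719e+00]), 'force': array([0.27798447, 0.97329257, 0.54454347]), 'moment': array([-0.04737379, -0.04561977,  0.04303422]), 'grip_force': 0.0, 'grip_width': 0.09423785486225322}
```

View pics/top0.png

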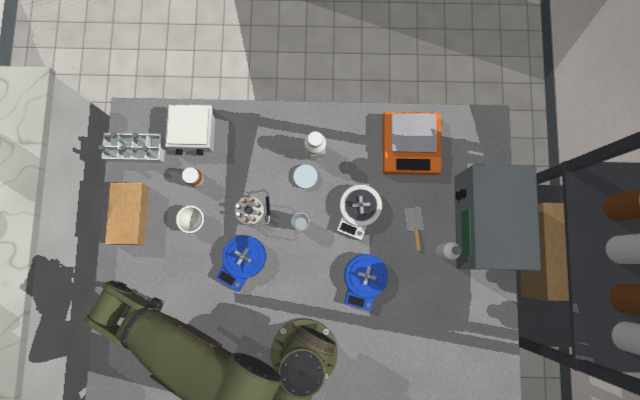

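View pics/scene0.png

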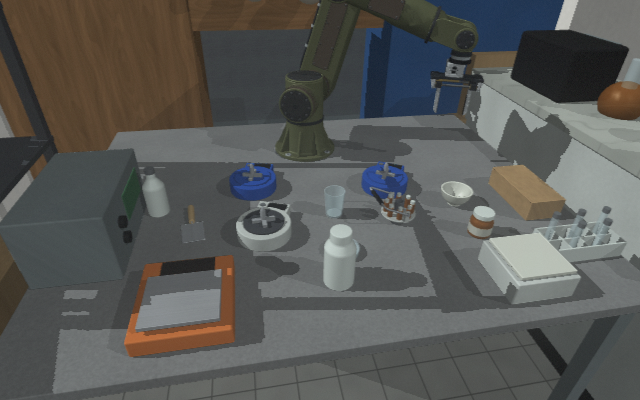

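The top view shows the carousel at about (249,209) with its handle folded toward (268,208), and the white drive at (361,205). The beaker is close by at (300,222). Camera rotations are given as rpy, so I'll convert them and enlarge a crop.

```bash
sed -i 's/c\["rotation"\]/rot(c)/; s/c\["rotation"\]\.T/rot(c).T/' h.py; cat >> h.py <<'E'
from scipy.spatial.transform import Rotation as Ro
def rot(c): return Ro.from_euler('xyz',c["rotation"]).as_matrix()
E
python3 - <<'E'
from h import *
crop("top0","top0c",225,165,425,285,4)
for n,u,v,z in [("car",249,209,.06),("grip",268,208,.086),("drive",361,205,.05),("beaker",300,222,.0),("dish",305,177,0.018)]:
    print(n,onz("top0",u,v,z).round(3))
E
```

```text
car [0.522 0.215 0.06 ]
grip [0.524 0.142 0.086]
drive [ 0.547 -0.204  0.05 ]
beaker [0.483 0.026 0.   ]
dish [0.657 0.01  0.018]
```

View pics/top0c.png

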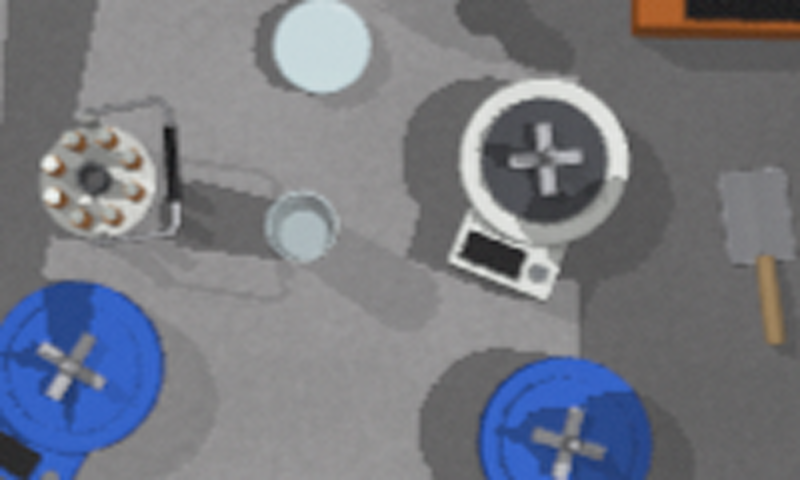

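```bash
python3 - <<'E'
from h import *
def P(x,y,z): return onz("top0",225+(x+.5)/4-.5,165+(y+.5)/4-.5,z)
hub=P(95,180,.06); a=P(170,127,.0863); b=P(174,203,.0863); g=(a+b)/2
d=P(544,161,.05)
c1=P(543,125,.06),P(549,192,.06); c2=P(510,162,.06),P(580,156,.06)
ang=lambda p,q: np.degrees(np.arctan2(q[1]-p[1],q[0]-p[0]))%90
print("hub",hub,"grip",g,np.linalg.norm(b-a),"off",np.linalg.norm((g-hub)[:2]),"gang",ang(a,b),"dir",np.degrees(np.arctan2(*(g-hub)[1::-1])))
print("drive",d,"cross",ang(*c1),ang(*c2),[np.linalg.norm(q-p) for p,q in (c1,c2)])
o=telemetry.get_obs(); R=Ro.from_euler('xyz',o["eef_rot"]).as_matrix(); print(R.round(3))
tgt=g+[0,0,.1]; print("delta tool mm",1000*R.T@(tgt-o["ee_pos"]))
E
```

```text
hub [0.52009986 0.21771031 0.06      ] grip [0.53225435 0.14339171 0.0863    ] 0.07059956511711384 off 0.07530595774396891 gang 4.94729376035761 dir -80.71174602141362
drive [ 0.54786786 -0.20213926  0.05      ] cross 5.395700345358335 6.097719998740516 [np.float64(0.06338955909831123), np.float64(0.06572729242312811)]
[[-0.929  0.369 -0.   ]
 [ 0.369  0.929 -0.001]
 [ 0.    -0.001 -1.   ]]
delta tool mm [-441.82554498 -220.12966583   18.88534534]
```

>>> {"fn": "carry_out", "kwargs": {
  "plan": [
    [[0,0,0,0,0,-0.125,94],[0,0,0,0,0,-0.125,94],[0,0,0,0,0,-0.125,94],[0,0,0,0,0,-0.125,94],[-20,-29,1,0,0,0,94],[-20,-29,1,0,0,0,94],[-20,-29,1,0,0,0,94],[-20,-29,1,0,0,0,94],[-20,-29,1,0,0,0,94],[-20,-29,1,0,0,0,94],[-20,-29,1,0,0,0,70],[-20,-29,1,0,0,0,50],[-20,-29,1,0,0,0,40],[-20,-29,1,0,0,0,40],[-20,-29,1,0,0,0,40],[-20,-29,1,0,0,0,40],[-20,-29,1,0,0,0,40],[-20,-29,1,0,0,0,40],[0,0,0,0,0,0,40],[0,0,0,0,0,0,40]]
  ]
}}

```text
time_s: 1.77
ee_pos: [0.5306, 0.1412, 0.1907]
eef_rot: [-3.142, -0.001, -3.022]
force: [-0.1, 0.8, 0.2]
grip_width: 0.0402
grip_force: 0.0
```

```bash
python3 - <<'E'
from h import *
c=snap("wrist","w1"); o=telemetry.get_obs(); print(o["time_s"],o["ee_pos"],o["eef_rot"],o["qpos"],c["origin"])
for n,p in [("hub",[.520,.2177,.06]),("grip",[.532,.1434,.086])]: print(n,proj("w1",p))
E
```

```text
1.8167 [0.53003919 0.14220599 0.19093749] [ 3.14150138e+00 -1.09617259e-03 -3.02045277e+00] [ 1.95292905e-01  3.09833319e-01  1.54252239e+00  1.79241674e-04
  1.29032335e+00 -1.49669296e+00] [0.45392395 0.13190677 0.37024729]
hub [404.04471406 196.4625763 ]
grip [325.2178946  206.74508466]
```

View pics/w1.png

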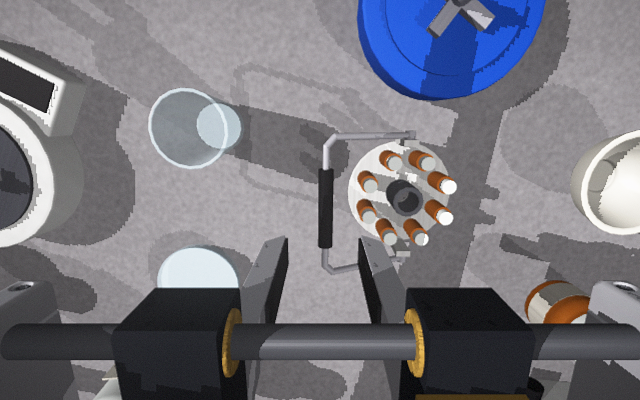

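```bash
python3 - <<'E'
from h import *
a=onz("w1",326,170,.086);b=onz("w1",325.3,248,.086);h=onz("w1",404,197,.06)
p=onz("w1",411,134,.051);q=onz("w1",402,256,.051)
an=lambda a,b:np.degrees(np.arctan2(b[1]-a[1],b[0]-a[0]))
g=(a+b)/2;print(g,h,np.linalg.norm(a-b),np.linalg.norm((g-h)[:2]),an(a,b),an(p,q),np.linalg.norm(p-q),(p+q)/2,an(h,g)+90)
E
```

```text
[0.53512522 0.14415984 0.086     ] [0.52052406 0.21775442 0.06      ] 0.07153473526593693 0.07502903147451316 6.559333893216606 6.55803346967526 0.12301087068255247 [0.52316679 0.22264674 0.051     ] 11.221759471077618
```

>>> {"fn": "carry_out", "kwargs": {
  "plan": [
    [[-3,1,24,0,0,0,40],[0,0,25,0,0,0,40],[0,0,25,0,0,0,40],[0,0,25,0,0,0,40],[0,0,25,0,0,0,40],[0,0,0,0,0,0,18],[0,0,0,0,0,0,18],[0,0,0,0,0,0,18],[0,0,0,0,0,0,18]]
  ]
}}

```text
time_s: 2.57
ee_pos: [0.5338, 0.1443, 0.0693]
eef_rot: [3.141, 0.003, -3.019]
force: [0.1, 0.0, -1.1]
grip_width: 0.0188
grip_force: 0.0
```

```bash
python3 - <<'E'
from h import *
c=snap("wrist","w2"); o=telemetry.get_obs(); print(o["time_s"],o["ee_pos"],o["eef_rot"],o["force"])
E
```

```text
2.6167 [0.53378021 0.14415571 0.06917247] [ 3.14138028e+00  2.55327392e-03 -3.01903556e+00] [-0.34093124  0.16921088  0.42820102]
```

View pics/w2.png

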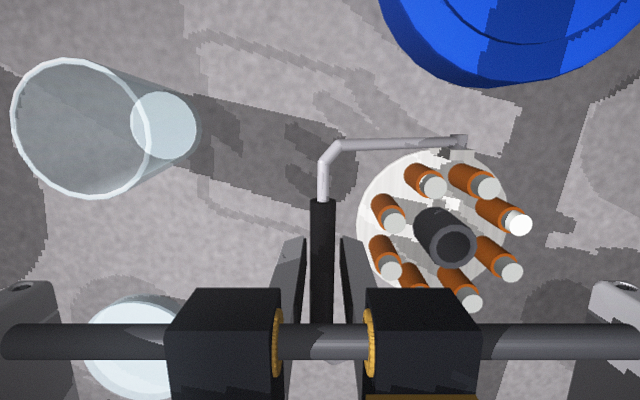

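The sleeve (about (322,260)) sits between the two fingers. I'll swing it up along the arc in this loose cage, then squeeze at the top.

>>> {"fn": "carry_out", "kwargs": {
  "plan": [
    [[0,6,-10,0,0,0,18],[0,7.6,-9.7,0,0,0,18],[0,8.8,-8.6,0,0,0,18],[0,10,-7.3,0,0,0,18],[0,10.8,-5.8,0,0,0,18],[0,11.6,-4.2,0,0,0,18],[0,12,-2.5,0,0,0,18],[0,11,-1,0,0,0,18],[0,0,0,0,0,0,18],[0,0,0,0,0,0,18]]
  ]
}}

```text
time_s: 3.45
ee_pos: [0.5233, 0.2215, 0.1161]
eef_rot: [-3.141, -0.001, -3.018]
force: [-0.0, 0.5, -0.5]
grip_width: 0.0181
grip_force: 0.0
```

>>> {"fn": "carry_out", "kwargs": {
  "plan": [
    [[0,0,0,0,0,0,0],[0,0,0,0,0,0,0],[0,0,0,0,0,0,0],[0,0,0,0,0,0,0],[0,0,0,0,0,0,0]]
  ],
  "squeeze": 40
}}

```text
time_s: 3.87
ee_pos: [0.5235, 0.2205, 0.1161]
eef_rot: [-3.141, -0.001, -3.02]
force: [0.4, 0.0, -5.1]
grip_width: 0.012
grip_force: 40.0
```

```bash
python3 - <<'E'
from h import *
c=snap("wrist","w3"); c=snap("scene","s3"); o=telemetry.get_obs(); print(o["time_s"],o["ee_pos"],o["eef_rot"],o["force"],o["grip_width"])
im=[np.load('pics/%s.npz'%n)["pixels"][:,:,::-1] for n in("w3","s3")]
z=cv2.resize(im[1][120:280,300:500],(640,512),interpolation=3); w=cv2.resize(im[0],(400,250))
s=cv2.resize(z,(390,312)); a=np.zeros((312,800,3),np.uint8); a[:250,:400]=w; a[:,410:]=s; cv2.imwrite("pics/c3.png",a)
E
```

```text
3.9667 [0.52348179 0.22068004 0.11613246] [-3.14134075e+00 -8.09979381e-04 -3.01959008e+00] [ 0.40350996  0.83985203 -5.35688729] 0.012098444796549545
```

View pics/c3.png

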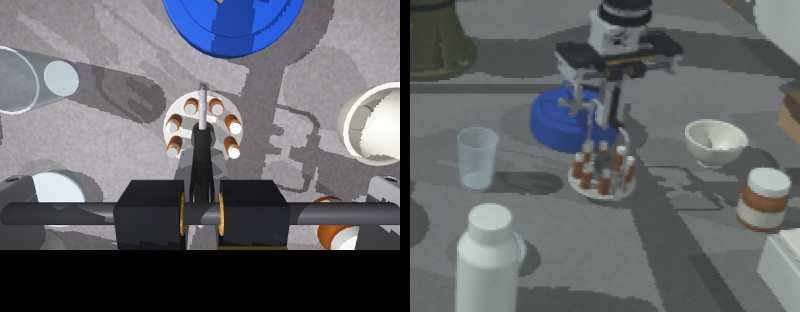

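Handle is upright and gripped, with the carousel flat below. Lifting now.

>>> {"fn": "carry_out", "kwargs": {
  "plan": [
    [[0,0,-4,0,0,0,0],[0,0,-8,0,0,0,0],[0,0,-12,0,0,0,0],[0,0,-15,0,0,0,0],[0,0,-15,0,0,0,0],[0,0,-15,0,0,0,0],[0,0,-15,0,0,0,0],[0,0,-15,0,0,0,0],[0,0,-15,0,0,0,0],[0,0,-10,0,0,0,0],[0,0,-6,0,0,0,0],[0,0,0,0,0,0,0],[0,0,0,0,0,0,0],[0,0,0,0,0,0,0],[0,0,0,0,0,0,0]]
  ]
}}

```text
time_s: 5.22
ee_pos: [0.5234, 0.2209, 0.2457]
eef_rot: [-3.141, -0.001, -3.019]
force: [0.5, 0.1, -6.4]
grip_width: 0.0116
grip_force: 40.0
```

```bash
python3 - <<'E'
from h import *
c=snap("wrist","w4"); c=snap("scene","s4"); o=telemetry.get_obs(); print(o["time_s"],o["ee_pos"],o["eef_rot"],o["force"],o["grip_width"])
im=[np.load('pics/%s.npz'%n)["pixels"][:,:,::-1] for n in("w4","s4")]
a=np.zeros((400,800,3),np.uint8); a[:250,:400]=cv2.resize(im[0],(400,250)); a[:,400:]=cv2.resize(im[1][80:230,320:470],(400,400),interpolation=3); cv2.imwrite("pics/c4.png",a)
R=Ro.from_euler('xyz',o["eef_rot"]).as_matrix(); print("to drive",1000*R.T@(np.array([.548,-.202,0])-o["ee_pos"]*[1,1,0]))
E
```

```text
5.3167 [0.52350575 0.22088337 0.24594796] [-3.14136054e+00 -9.79548667e-04 -3.01939458e+00] [ 0.57415662  0.12577236 -6.42493573] 0.011739794014604992
to drive [ 2.72354171e+01 -4.22715663e+02  1.24796650e-01]
```

View pics/c4.png

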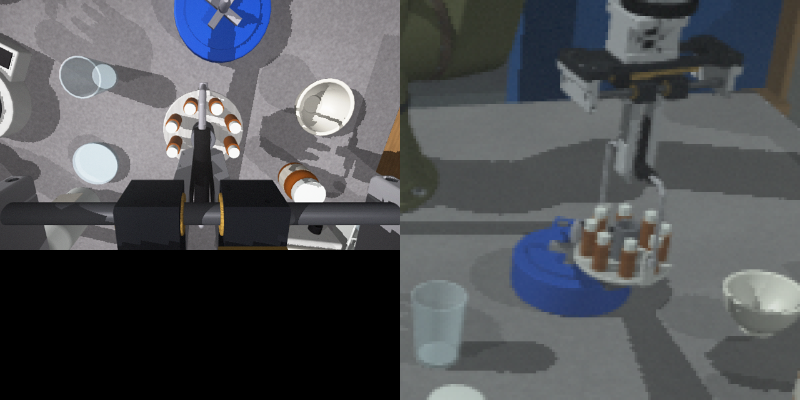

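>>> {"fn": "carry_out", "kwargs": {
  "plan": [
    [[0,-6,0,0,0,0,0],[1,-12,0,0,0,0,0],[1,-18,0,0,0,0,0],[1,-24,0,0,0,0,0],[2,-27,0,0,0,0,0],[2,-27,0,0,0,0,0],[2,-27,0,0,0,0,0],[2,-27,0,0,0,0,0],[2,-27,0,0,0,0,0],[2,-27,0,0,0,0,0],[2,-27,0,0,0,0,0],[2,-27,0,0,0,0,0],[2,-27,0,0,0,0,0],[2,-27,0,0,0,0,0],[2,-27,0,0,0,0,0],[1,-24,0,0,0,0,0],[1,-18,0,0,0,0,0],[0,-12,0,0,0,0,0],[0,-7,0,0,0,0,0],[0,-5,0,0,0,0,0]]
  ]
}}

```text
time_s: 6.98
ee_pos: [0.5482, -0.2029, 0.2464]
eef_rot: [3.141, -0.0, -3.02]
force: [-0.5, -0.2, -6.0]
grip_width: 0.0119
grip_force: 40.0
```

>>> {"fn": "carry_out", "kwargs": {
  "plan": [
    [[0,0,0,0,0,0,0],[0,0,0,0,0,0,0],[0,0,0,0,0,0,0],[0,0,0,0,0,0,0],[0,0,0,0,0,0,0],[0,0,0,0,0,0,0],[0,0,0,0,0,0,0],[0,0,0,0,0,0,0],[0,0,0,0,0,0,0],[0,0,0,0,0,0,0],[0,0,0,0,0,0,0],[0,0,0,0,0,0,0]]
  ]
}}

```text
time_s: 7.98
ee_pos: [0.5484, -0.2022, 0.2465]
eef_rot: [-3.142, -0.0, -3.019]
force: [-0.0, 0.6, -6.5]
grip_width: 0.012
grip_force: 40.0
```

```bash
python3 - <<'E'
from h import *
c=snap("wrist","w5"); c=snap("scene","s5"); o=telemetry.get_obs(); print(o["time_s"],o["ee_pos"],o["eef_rot"],o["force"],o["grip_width"],o["qpos"][5])
im=[np.load('pics/%s.npz'%n)["pixels"][:,:,::-1] for n in("w5","s5")]
a=np.zeros((500,800,3),np.uint8); a[:,:400]=cv2.resize(im[0][100:300,240:400],(400,500),interpolation=3); a[:480,400:]=cv2.resize(im[1][120:270,200:325],(400,480),interpolation=3); cv2.imwrite("pics/c5.png",a)
for p in ([.548,-.202,.098],[.548,-.202,.05]): print(proj("s5",p),proj("w5",p))
E
```

```text
8.0833 [ 0.54841559 -0.2022045   0.24654545] [-3.14159034e+00 -1.34519352e-05 -3.01942192e+00] [ 0.5525507  -0.10026798 -6.78554791] 0.011849284597852585 -2.108861622768334
[262.00666665 206.23778385] [323.17517333 192.96124213]
[263.06932647 219.68366156] [323.14796277 183.33545935]
```

View pics/c5.png

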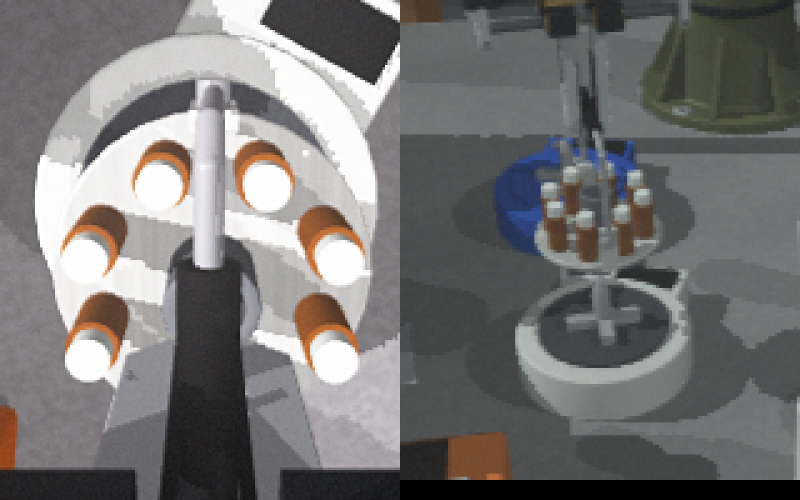

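```bash
python3 - <<'E'
from h import *
def W(x,y,z): return onz("w5",240+x/2.5-.3,100+y/2.5-.3,z)
zt=.2465-.116+.062
P=np.array([W(*p,zt) for p in [(88,258),(330,258),(90,355),(332,357)]]); F=np.array([W(*p,zt) for p in [(160,183),(265,180)]])
c=P.mean(0); print("carousel",c,"r",np.linalg.norm(P-c,axis=1),np.linalg.norm(F-c,axis=1))
an=lambda a,b:np.degrees(np.arctan2(b[1]-a[1],b[0]-a[0]))
print("yaw",an(P[0],P[1]),an(P[2],P[3]),an(F[0],F[1]),an((P[0]+P[1]),(P[2]+P[3])))
t=np.linspace(0,2*np.pi,73)
for r in(.08,.06):
  q=np.array([proj("w5",[.548+r*np.cos(a),-.202+r*np.sin(a),.05]) for a in t]); q=(q-[240,100])*2.5
  s=np.array([proj("s5",[.548+r*np.cos(a),-.202+r*np.sin(a),.05]) for a in t]); s=(s-[200,120])*3.2+[400,0]
  print(r,"wrist crop min/max",q.min(0),q.max(0),"scene",s.min(0),s.max(0))
for a in [95.7,185.7,5.7]:
  print((proj("s5",[.548+.033*np.cos(np.radians(a)),-.202+.033*np.sin(np.radians(a)),.06])-[200,120])*3.2+[400,0])
crop("w5","w5c",230,80,400,208,4.6)
E
```

```text
carousel [ 0.5481836  -0.20164369  0.1925    ] r [0.03828036 0.03771543 0.03864664 0.03945834] [0.03953145 0.04081144]
yaw 97.07633722427497 96.57431452755397 98.72604066117226 8.244488063540755
0.08 wrist crop min/max [32.53944606 26.57509207] [383.27442535 371.1827227 ] scene [512.5804422  269.03243512] [689.63536342 375.00806759]
0.06 wrist crop min/max [76.43363058 73.96741396] [339.32698938 332.08173192] scene [535.08122185 281.00725915] [667.78603834 360.37487825]
[637.04696378 304.67815489]
[595.40382603 289.68883659]
[607.11424186 331.63464655]
```

```bash
python3 - <<'E'
from h import *
obs=np.array([(635,177),(571,171),(549,187),(642,195),(557,208),(622,212),(586,216)],float)
for k in range(8):
    a=np.radians(7+22.5+45*k); p=[.5482+.039*np.cos(a),-.2016+.039*np.sin(a),.1925]
    q=(proj("s5",p)-[200,120])*3.2+[400,0]; i=np.argmin(np.linalg.norm(obs-q,axis=1)); print(q.round(1),(obs[i]-q).round(1))
E
```

```text
[617.3 204.2] [4.7 7.8]
[637. 188.] [5. 7.]
[629.9 170.9] [5.1 6.1]
[601.3 162.4] [-30.3   8.6]
[567.3 167.1] [3.7 3.9]
[546.6 182.4] [2.4 4.6]
[552.  200.1] [5.  7.9]
[581.5 209.4] [4.5 6.6]
```

View pics/w5c.png

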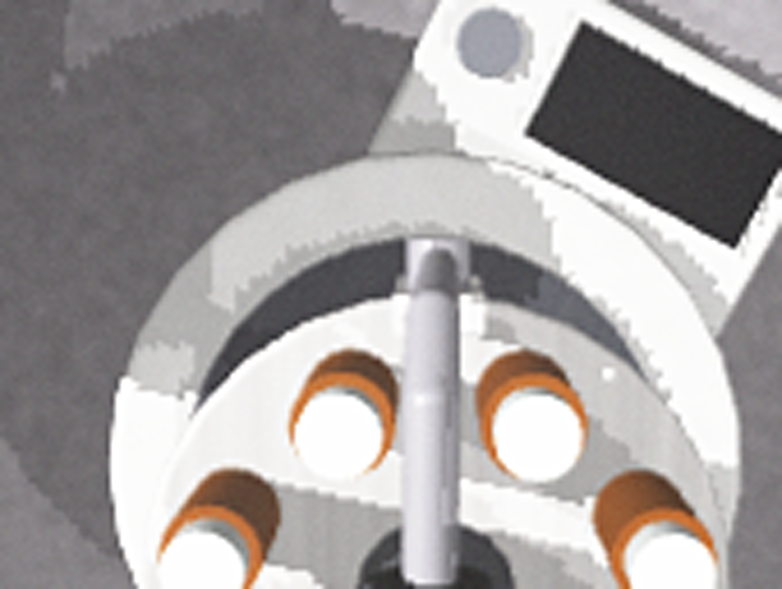

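Carousel and drive show the same offset in the scene view, so they're lined up to within about 2 mm. The turn is also near-matched (7° against 5.7°). Lowering onto the spindle tip.

>>> {"fn": "carry_out", "kwargs": {
  "plan": [
    [[-0.5,0,8,0,0,0,0],[0,0,8,0,0,0,0],[0,0,8,0,0,0,0],[0,0,6,0,0,0,0],[0,0,4,0,0,0,0],[0,0,3,0,0,0,0],[0,0,3,0,0,0,0],[0,0,3,0,0,0,0],[0,0,3,0,0,0,0],[0,0,3,0,0,0,0],[0,0,3,0,0,0,0],[0,0,0,0,0,0,0]]
  ]
}}

```text
time_s: 9.08
ee_pos: [0.5487, -0.202, 0.1939]
eef_rot: [3.141, -0.001, -3.019]
force: [-0.5, 0.8, -6.4]
grip_width: 0.0119
grip_force: 40.0
```

>>> {"fn": "carry_out", "kwargs": {
  "plan": [
    [[0,0,3,0,0,0,0],[0,0,3,0,0,0,0],[0,0,3,0,0,0,0],[0,0,3,0,0,0,0],[0,0,2,0,0,0,0],[0,0,0,0,0,0,0],[0,0,0,0,0,0,0]]
  ]
}}

```text
time_s: 9.67
ee_pos: [0.5489, -0.2021, 0.1805]
eef_rot: [3.142, -0.0, -3.019]
force: [0.1, -1.0, -5.9]
grip_width: 0.012
grip_force: 40.0
```

>>> {"fn": "carry_out", "kwargs": {
  "plan": [
    [[0,0,2,0,0,0,0],[0,0,2,0,0,0,0],[0,0,2,0,0,0,0],[0,0,0,0,0,0,0],[0,0,0,0,0,0,0]]
  ]
}}

```text
time_s: 10.08
ee_pos: [0.5489, -0.2021, 0.1744]
eef_rot: [3.141, -0.0, -3.019]
force: [0.6, 0.2, -5.8]
grip_width: 0.012
grip_force: 40.0
```

>>> {"fn": "carry_out", "kwargs": {
  "plan": [
    [[0,0,2,0,0,0,0],[0,0,2,0,0,0,0],[0,0,1.5,0,0,0,0],[0,0,0,0,0,0,0],[0,0,0,0,0,0,0]]
  ]
}}

```text
time_s: 10.5
ee_pos: [0.5489, -0.2021, 0.1689]
eef_rot: [3.141, -0.0, -3.019]
force: [-0.5, 0.1, -7.0]
grip_width: 0.0121
grip_force: 40.0
```

>>> {"fn": "carry_out", "kwargs": {
  "plan": [
    [[0,0,1,0,0,0,0],[0,0,1,0,0,0,0],[0,0,1,0,0,0,0],[0,0,0,0,0,0,0],[0,0,0,0,0,0,0]]
  ]
}}

```text
time_s: 10.92
ee_pos: [0.549, -0.2022, 0.1662]
eef_rot: [-3.141, 0.0, -3.019]
force: [-0.6, 0.4, -4.1]
grip_width: 0.0118
grip_force: 40.0
```

>>> {"fn": "carry_out", "kwargs": {
  "plan": [
    [[0,0,1,0,0,0,0],[0,0,0.5,0,0,0,0],[0,0,0,0,0,0,0],[0,0,0,0,0,0,0]]
  ]
}}

```text
time_s: 11.25
ee_pos: [0.5494, -0.2025, 0.1661]
eef_rot: [-3.14, 0.002, -3.019]
force: [-3.5, -1.1, 5.6]
grip_width: 0.0117
grip_force: 40.0
```

>>> {"fn": "carry_out", "kwargs": {
  "plan": [
    [[0,0,0,0,0,0,30],[0,0,0,0,0,0,30],[0,0,0,0,0,0,50],[0,0,0,0,0,0,70],[0,0,0,0,0,0,94],[0,0,0,0,0,0,94],[0,0,0,0,0,0,94],[0,0,0,0,0,0,94],[0,0,-5,0,0,0,94],[0,0,-10,0,0,0,94],[0,0,-15,0,0,0,94],[0,0,-15,0,0,0,94],[0,0,-15,0,0,0,94],[0,0,-15,0,0,0,94],[0,0,-15,0,0,0,94],[0,0,-15,0,0,0,94],[0,0,-10,0,0,0,94],[0,0,0,0,0,0,94],[0,0,0,0,0,0,94],[0,0,0,0,0,0,94]]
  ]
}}

```text
time_s: 12.92
ee_pos: [0.5487, -0.202, 0.2787]
eef_rot: [3.141, -0.001, -3.019]
force: [-0.0, 0.3, -0.6]
grip_width: 0.0942
grip_force: 0.0
```

```bash
python3 - <<'E'
from h import *
c=snap("wrist","w6"); c=snap("scene","s6"); o=telemetry.get_obs(); print(o["time_s"],o["ee_pos"],o["force"],o["grip_width"])
im=[np.load('pics/%s.npz'%n)["pixels"][:,:,::-1] for n in("w6","s6")]
a=np.zeros((500,800,3),np.uint8); a[:250,:400]=cv2.resize(im[0],(400,250)); a[:480,400:]=cv2.resize(im[1][120:270,200:325],(400,480),interpolation=3); cv2.imwrite("pics/c6.png",a)
for z in(.112,.122):
  print(z,[((proj("s6",[.548+.039*np.cos(b),-.202+.039*np.sin(b),z])-[200,120])*3.2+[404.5,6.5]).round().tolist() for b in np.radians(6.5+22.5+45*np.arange(8))])
E
```

```text
13.0167 [ 0.54869654 -0.20204821  0.27862859] [-1.07879695  0.54109095 -0.95545889] 0.09368568409283497
0.112 [[626.0, 290.0], [645.0, 273.0], [639.0, 254.0], [611.0, 245.0], [579.0, 250.0], [559.0, 267.0], [564.0, 285.0], [592.0, 295.0]]
0.122 [[626.0, 280.0], [645.0, 263.0], [638.0, 245.0], [611.0, 236.0], [578.0, 241.0], [558.0, 257.0], [563.0, 276.0], [591.0, 286.0]]
```

View pics/c6.png

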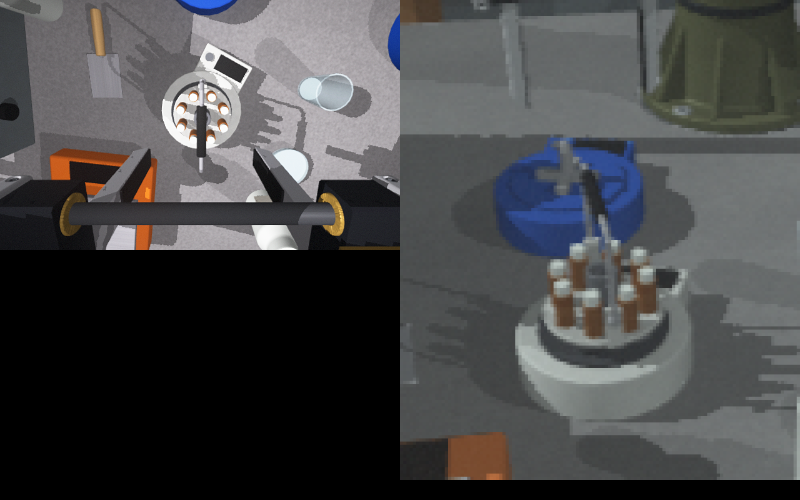

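The vial tops match the fully-home height of 112 mm rather than 122 mm. The carousel is level, the gripper is clear and the bystanders are where they were.

```bash
python3 -c "
from station import ctrl
print(ctrl.hand_in())"
```

```text
the job is handed in; nothing more can be done
None
```

The carousel is on the drive's spindle, fully home and level by the last camera check, with the gripper clear and the job handed in at about 13 s; the hand-in returned no verdict, and the handle was still standing upright.

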